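Thread the stirring shaft through its two guide bushes and hold it for the paddle

TASK

Take the steel stirring shaft with the round black hub out of the wooden tool block and thread it from above, point down, through the upper and then the lower guide bush of the grey stirring stand. Finish still holding it by the gripper, upright and spanning both bushes, its lower end about midway between the lower bush and the stand's base plate so that a paddle can be fitted there: the program ends while holding, without letting go. Leave the brush, the dowel, the paint tin and the scraper where they are.

Things in the scene. Friction and masses are not known exactly. Their poses are not given: they have to be found in the camera images.
- hub_centre (a point): centre of the upright black hub on top of the steel shaft, the place to grip: diameter 22, height 37 mm, underside 18 mm below this point. Below it the shaft is 10 mm thick, 120 mm long. z runs along the shaft, tip to hub. Loose, about 110 g; stands with slight play 45 mm deep in any of the tool block's three holes, so this point starts about 148 mm above the table
- shaft_tip (a point): centre of the lower end face of the steel shaft, 138 mm below the hub centre along the shaft; the last 6 mm taper from 10 to 6 mm diameter
- hub_underside (a point): point on the shaft's axis at the underside of the hub, 120 mm above the tip
- tool_block: fixed block of pale wood, 70 (x) by 240 (y) by 55 mm high, origin at the centre of its underside; three holes (12 mm wide, 45 mm deep) in its top at y = -80, 0 and 80 mm hold the shaft, the brush and the dowel in any order
- stand: fixed stirring stand; origin on the axis of both bushes at the underside of the base, z along that vertical axis. Dark base plate 150 by 140 mm, top 12 mm above the table. Grey column 56 mm from the axis towards -x carries two arms 56 mm wide, each with a white bush, bore 14 mm, mouth flared to 24 mm over its top 7 mm. Nothing of it is higher than 130 mm above the table
- upper_mouth (a point): centre of the top (mouth) of the upper bush, 130 mm above the table; the bush is 22 mm long, so its lower face is 108 mm above the table
- lower_mouth (a point): centre of the top (mouth) of the lower bush, straight under the upper one, 76 mm above the table; the bush is 20 mm long, so its lower face is 56 mm above the table and 44 mm above the base plate
- brush_mid (a point): middle of the flat paint brush that stands in one hole of the block, wooden handle 10 mm thick, brush head up (30 by 10 mm), 134 mm long; leave alone
- dowel_mid (a point): middle of the plain wooden stirring dowel that stands in one hole of the block, 10 mm thick, 138 mm long, without a hub; leave alone
- tin_mid (a point): middle of a closed paint tin, 76 mm diameter, 100 mm high, standing on the bench; leave alone
- scraper_mid (a point): middle of a scraper lying on the bench, 190 mm long, wooden handle 22 mm high; leave alone
Things that resemble listed ones, but are neither listed nor needed, are in the scene too. There is more than one size of the part that bears hub_centre; the job needs the middle-sized.

How it is judged:
By the outcome, as a careful person would: the job done as asked, in the order asked, and still so for the second after the job is handed in, while the arm keeps its last pose, push and grip.
It also fails if it takes over 48 s, if anything falls off the work surface, if the arm or the gripper's body presses on something with over 40 N, if the wrist force passes 120 N, or if a joint passes its speed limit or range.

ROBOT

A 6-joint arm with a two-finger parallel gripper is mounted at the origin on the work surface. World frame = base frame: x ahead of the robot, y to its left, z up, the work surface at z = 0. Lengths are in m, angles in rad, forces in N, time in s.
With the tool pointing down it reaches from about 0.35 to 0.775 m from the base axis. Payload 5.5 kg.
Tool frame: the origin (TCP) lies between the finger pads; the fingertips stand 17 mm ahead of it and the grasp point (between the pads) lies 2 mm behind it (env.finger_overhang is the distance from the TCP to the fingertips, in m); z points along the fingers, y is the line along which they close (so a half turn about z gives the same grasp; the last joint's range is limited). The gripper opens to 85 mm and grips with 20 to 120 N. Pads are 22 mm wide; open, the fingers measure 114 mm over their backs; the gripper's body (76 mm by 85 mm) begins 54 mm behind the grasp point. The pads swing forward as they close: fully open they stand 13 mm farther back than shut.
Start: joints at [-1.412, 0.313, 0.046, 1.304, 0, 1.431], TCP at [0.169, -0.55, 0.248] pointing down, gripper open.
Joint ranges: [-2.76, 2.76], [-0.86, 1.69], [-1.03, 1.26], [-2.2, 2.34], [-1.47, 1.5], [-3.14, 3.14]. Speed limits (rad/s): [2.57, 2.57, 3.14, 3.14, 3.14, 3.14].

INTERFACE

Orientations are given as a unit quaternion [w, x, y, z].
In Python, from workcell import env gives the robot as it stands. The module is installed in compiled form; this text tells all that it offers.
- The arm moves only by the shell command python3 -m pendant 'ROWS' [FORCE]. ROWS is JSON, a list of rows, each a list of 5 numbers: the gripper's target within -1 to 1 (fully open at 1, half-way at 0, shut at -1), then the shift along the tool's x, y, z in m, then the turn about the tool's z in rad. A call has 1 to 8 rows; each row shifts and turns the commanded pose from where the row before left it, along the tool's axes as they then stand; what a row does not reach is not made up. A row lasts 1/8 s, in which the tool goes at most 62.5 mm and 10.7 degrees, less where a joint would pass 70% of its speed; a pose out of reach is approached as far as the arm can. A call with a gripper value outside its range is refused whole. The fingers move at their own pace and stop on an object; FORCE is the grip in N (left out, the last holds). Time passes only in rows, so rows that do not move let the fingers close. It gives the time, the measured TCP pose, the force, the opening and the grip force at its end, in the units of the state.
- env.get_state(): the state, without advancing time (a new reading comes with each control period).
- env.read_camera(name): name is "scene" or "side" or "wrist"; returns the picture (384x512x3 uint8, red, green, blue); there is no depth.
- env.calibration(name): a dict with "K" (3x3 intrinsics, pixels), "T" (4x4, takes a point from camera to world coordinates); the wrist camera has in their place "tool_from_camera" (4x4, takes a point from camera to tool coordinates, whose origin is the TCP and whose axes are the flange's). Camera axes: x right, y down, z forward; pixel columns grow to the right and rows downward; lengths in m; the calibration is good to about 2 mm. A picture is of the moment at which its call begins: read the wrist's pose just before it. calibration takes no time and is no camera call.
- env.hand_in(): hands the job in; it is judged then, once.
Trained networks look in the newest picture that a camera, given by its name, has taken for a name from the list of things; names that differ only in an ending like _2 or _b are one class to them, and where a whole thing is asked for, a point or a joint stands for the part that bears it (a point fixed in the world has none). Each returns a list of dicts, best first, with "score" (0 to 1); they miss things now and then, are a little off and sometimes report something else, mostly with a low value. They report only what shows in the picture. A call takes as long as a camera call. They do not tell look-alikes from the thing itself.
- env.recognise(camera, label): "centre" ([column, row] in pixels, amid what is visible of it).
The state is a dict: "clock": time; "joint_pos": joint angles; "qvel": joint speeds; "tau": joint torques, N m; "tcp_pos": TCP position; "orientation": TCP orientation; "wrist_force": force on the tool from outside, world axes, zero at the start; "ft_torque": the same for the moment, N m; "finger_gap": finger opening in m; "grip_force": force on a finger pad.
Only numpy, scipy, OpenCV 4.12 (cv2) and the standard library are available. Lean on these libraries where they do the work, as an engineer would, in place of code of your own. Each camera call takes 0.05 s, during which the arm holds its last target. There are 200 camera calls.

## Working session

There is one attempt and no reset: what is moved stays moved. The work goes in short steps, Python scripts to look and compute and a shell command to move; the robot and the scene stay as the last step left them, time stands still between calls to the robot, and variables do not carry over. Pictures are saved under pics/ and viewed, at most 10 in all, crops included, and the job is handed in when it is done.

```bash
mkdir -p pics
cat > h.py <<'E'
import numpy as np, cv2
from workcell import env
def ray(cam,px,T=None):
    c=env.calibration(cam); K=np.array(c["K"])
    T=np.array(c["T"]) if T is None else T
    d=T[:3,:3]@np.linalg.solve(K,[px[0],px[1],1]); return T[:3,3],d
def atz(cam,px,z,T=None):
    o,d=ray(cam,px,T); return o+d*(z-o[2])/d[2]
def proj(cam,p):
    c=env.calibration(cam); q=np.linalg.inv(np.array(c["T"]))@np.append(p,1); q=np.array(c["K"])@q[:3]; return q[:2]/q[2]
def wristT(s):
    from scipy.spatial.transform import Rotation as R
    q=s["orientation"]; T=np.eye(4); T[:3,:3]=R.from_quat([q[1],q[2],q[3],q[0]]).as_matrix(); T[:3,3]=s["tcp_pos"]
    return T@np.array(env.calibration("wrist")["tool_from_camera"])
def tri(rays):
    A=0;b=0
    for o,d in rays:
        d=d/np.linalg.norm(d);P=np.eye(3)-np.outer(d,d);A=A+P;b=b+P@o
    return np.linalg.solve(A,b)
E
python3 - <<'E'
from h import *
np.set_printoptions(precision=3,suppress=True)
for c in("scene","side"):
    im=env.read_camera(c); cv2.imwrite(f"pics/{c}0.png",im[:,:,::-1])
    for l in("hub_centre","upper_mouth","lower_mouth","tool_block","stand","brush_mid","dowel_mid"):
        print(c,l,[(np.round(r["centre"]),round(r["score"],2)) for r in env.recognise(c,l)[:4]])
    print(env.calibration(c)["T"])
s=env.get_state();print(s["clock"],s["orientation"],s["wrist_force"])
print(np.array(env.calibration("wrist")["tool_from_camera"]))
E
```

```text
scene hub_centre [(array([ 97., 184.]), 0.88), (array([130., 211.]), 0.81), (array([156., 243.]), 0.69), (array([268., 174.]), 0.48)]
scene upper_mouth [(array([268., 174.]), 0.85)]
scene lower_mouth [(array([269., 175.]), 0.65)]
scene tool_block [(array([130., 252.]), 0.78)]
scene stand [(array([271., 174.]), 0.57)]
scene brush_mid [(array([268., 174.]), 0.73), (array([163., 205.]), 0.62)]
scene dowel_mid [(array([ 97., 241.]), 0.55)]
[[ 0.714  0.446 -0.54   1.147]
 [ 0.7   -0.441  0.562 -0.561]
 [ 0.013 -0.779 -0.627  0.779]
 [ 0.     0.     0.     1.   ]]
side hub_centre [(array([389., 153.]), 0.73), (array([353., 154.]), 0.62), (array([328., 151.]), 0.43)]
side upper_mouth [(array([248., 240.]), 0.97)]
side lower_mouth [(array([247., 243.]), 0.81)]
side tool_block [(array([345., 181.]), 0.64)]
side stand [(array([245., 243.]), 0.95)]
side brush_mid [(array([336., 169.]), 0.66), (array([242., 156.]), 0.63), (array([136., 293.]), 0.54)]
side dowel_mid [(array([365., 149.]), 0.44)]
[[-0.719 -0.46   0.521 -0.053]
 [-0.695  0.455 -0.557  0.762]
 [ 0.019 -0.762 -0.647  0.891]
 [ 0.     0.     0.     1.   ]]
0.8 [ 0.     0.989  0.149 -0.   ] [-0.078  0.098 -0.642]
[[-0.    -0.958 -0.287  0.073]
 [ 1.    -0.    -0.    -0.001]
 [ 0.    -0.287  0.958 -0.126]
 [ 0.     0.     0.     1.   ]]
```

View pics/scene0.png

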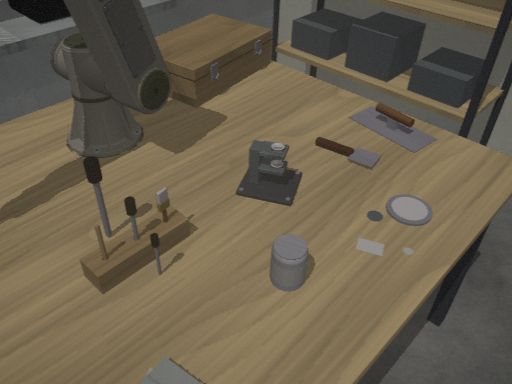

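View pics/side0.png

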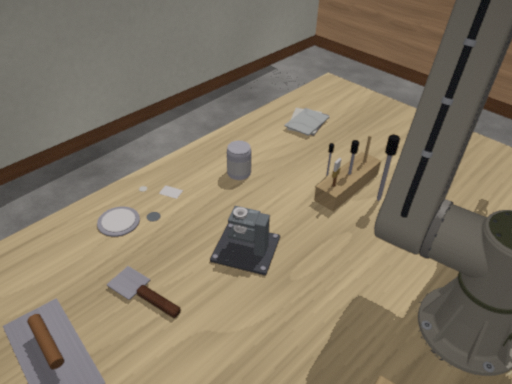

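The shaft in the block's middle hole, with its hub at scene (131,206) and side (354,147), is the wanted one. A larger look-alike stands at scene (93,170) and a smaller one at (155,240). The upper bush mouth is at scene (278,147) and side (240,213).

Run:
```python
from h import *
np.set_printoptions(precision=3,suppress=True)
P={"hub":((130.5,206),(354,147)),"big":((93,170),(392,145)),"small":((155,240),(331,148)),"upper":((278,147),(240,213)),"brush":((163,200),(336,167)),"doweltop":((99,228),(368,138)),"brushtop":((164,191),(337,162)),"bigtop":((92,158),(393,137))}
for k,(a,b) in P.items():
    p=tri([ray("scene",a),ray("side",b)]); print(k,p,proj("scene",p)-a,proj("side",p)-b)
a=cv2.imread("pics/scene0.png")[145:285,60:200]; b=cv2.imread("pics/side0.png")[120:260,200:410]
c=cv2.imread("pics/scene0.png")[130:205,230:310]
cv2.imwrite("pics/c1.png",np.hstack([cv2.resize(a,(400,400),interpolation=2),cv2.resize(c,(400,400),interpolation=2)]))
```

```text
hub [ 0.484 -0.216  0.147] [-0.517 -0.151] [-0.378  0.105]
big [ 0.383 -0.233  0.195] [-0.819 -0.334] [-0.644  0.253]
small [ 0.561 -0.218  0.104] [-0.885 -0.194] [-0.605  0.122]
upper [0.534 0.19  0.125] [-0.595  0.013] [-0.615 -0.056]
brush [ 0.485 -0.138  0.117] [-0.759 -0.18 ] [-0.605  0.12 ]
doweltop [ 0.487 -0.294  0.139] [-0.696 -0.221] [-0.464  0.156]
brushtop [ 0.483 -0.132  0.138] [-1.353 -0.333] [-1.087  0.222]
bigtop [ 0.383 -0.228  0.223] [-0.449 -0.192] [-0.353  0.146]
```

View pics/c1.png

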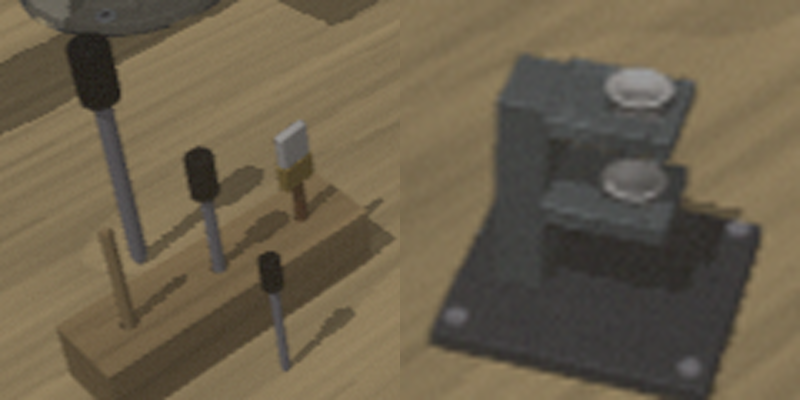

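The crop confirms it: the middle-sized hub stands in the middle hole, and the big and small look-alikes stand outside the block. I'm turning the tool square and moving above the hub.

```bash
python3 -m pendant '[[0,0,0,-0.012,0.15],[0,0,0,-0.01,0.149]]'; python3 -m pendant '[[0,0.0394,-0.0418,0,0],[0,0.0394,-0.0418,0,0],[0,0.0394,-0.0418,0,0],[0,0.0394,-0.0418,0,0],[0,0.0394,-0.0418,0,0],[0,0.0394,-0.0418,0,0],[0,0.0394,-0.0418,0,0],[0,0.0394,-0.0418,0,0]]'; python3 -m pendant '[[0,0,0,0,0],[0,0,0,0,0]]'
python3 - <<'E'
from h import *
s=env.get_state(); T=wristT(s); im=env.read_camera("wrist"); cv2.imwrite("pics/w1.png",im[:,:,::-1])
for r in env.recognise("wrist","hub_centre")[:4]: print(r["centre"],r["score"],atz("wrist",r["centre"],.147,T))
print(s["tcp_pos"],s["orientation"],s["clock"])
E
```

```text
clock: 1.05
tcp_pos: [0.1692, -0.5495, 0.2706]
orientation: [-0.0, 1.0, -0.003, -0.0]
wrist_force: [0.7, -0.2, -0.4]
finger_gap: 0.0516
grip_force: 0.0
clock: 2.05
tcp_pos: [0.4857, -0.2138, 0.2706]
orientation: [0.0, 1.0, -0.0, 0.0]
wrist_force: [0.2, 0.2, 0.6]
finger_gap: 0.0426
grip_force: 0.0
clock: 2.3
tcp_pos: [0.4844, -0.2151, 0.2702]
orientation: [0.0, 1.0, 0.0, -0.0]
wrist_force: [-0.1, 0.3, -0.1]
finger_gap: 0.0427
grip_force: 0.0
[276.9, 307.7] 0.88 [ 0.36549573 -0.23034969  0.147     ]
[261.5, 95.5] 0.68 [ 0.56181255 -0.21513564  0.147     ]
[260.6, 192.9] 0.66 [ 0.48197226 -0.21446723  0.147     ]
[ 0.48440407 -0.21514167  0.27020656] [ 1.76819014e-04  9.99999890e-01  3.67977266e-04 -2.32088888e-04] 2.3
```

View pics/w1.png

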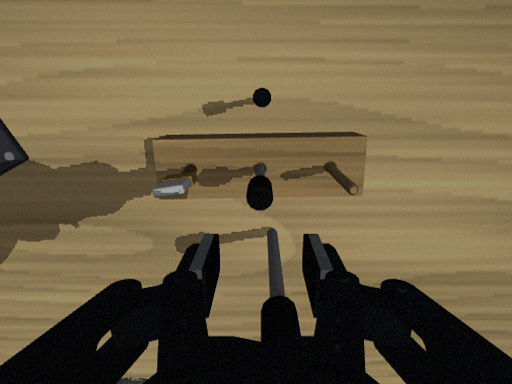

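The wrist view shows the hub at (260,193), between the fingers' line, with clearance to the brush and dowel. I'm descending and gripping.

```bash
python3 -m pendant '[[0,-0.001,-0.0005,0.03,0],[0,0,0,0.03,0],[0,0,0,0.03,0],[0,0,0,0.02,0],[0,0,0,0.0125,0],[0,0,0,0,0]]'; python3 -m pendant '[[-1,0,0,0,0],[-1,0,0,0,0],[-1,0,0,0,0],[-1,0,0,0,0]]' 70
```

```text
clock: 3.15
tcp_pos: [0.4826, -0.2153, 0.1472]
orientation: [-0.0, 1.0, -0.001, -0.001]
wrist_force: [0.3, 0.6, -0.0]
finger_gap: 0.0429
grip_force: 0.0
clock: 3.65
tcp_pos: [0.4842, -0.215, 0.1489]
orientation: [0.001, 1.0, 0.0, 0.001]
wrist_force: [-0.4, -0.1, 5.5]
finger_gap: 0.0203
grip_force: 68.6
```

```bash
python3 -m pendant '[[-1,0,0,-0.01,0],[-1,0,0,-0.02,0],[-1,0,0,-0.03,0],[-1,0,0,-0.03,0],[-1,0,0,-0.03,0],[-1,0,0,-0.03,0],[-1,0,0,-0.01,0]]'; python3 -m pendant '[[-1,0.006,-0.05,0,0],[-1,0.006,-0.055,0,0],[-1,0.006,-0.055,0,0],[-1,0.006,-0.055,0,0],[-1,0.006,-0.055,0,0],[-1,0.006,-0.055,0,0],[-1,0.006,-0.05,0,0],[-1,0.008,-0.03,0,0]]'; python3 -m pendant '[[-1,0,0,0,0],[-1,0,0,0,0],[-1,0,0,0,0]]'
python3 - <<'E'
from h import *
np.set_printoptions(precision=4,suppress=True)
s=env.get_state(); print(s["tcp_pos"],s["clock"],s["finger_gap"])
T=wristT(s)
out=[]
for c in("scene","side","wrist"):
    im=env.read_camera(c); cv2.imwrite(f"pics/{c}2.png",im[:,:,::-1])
    for l in("upper_mouth","lower_mouth","hub_centre","shaft_tip"):
        print(c,l,[(np.round(r["centre"],1),round(r["score"],2)) for r in env.recognise(c,l)[:3]])
    if c!="wrist":
        x,y=(np.array(proj(c,s["tcp_pos"]-[0,0,.12])).astype(int)); print(c,"crop",x-50,y-75)
        p=im[max(0,y-75):y+75,max(0,x-50):x+50,::-1]; out.append(cv2.resize(p,(400,600),interpolation=cv2.INTER_CUBIC))
cv2.imwrite("pics/c2.png",np.hstack(out))
E
```

```text
clock: 4.53
tcp_pos: [0.4841, -0.2151, 0.3098]
orientation: [0.001, 1.0, -0.0, 0.001]
wrist_force: [0.1, 0.5, -2.3]
finger_gap: 0.0206
grip_force: 68.7
clock: 5.52
tcp_pos: [0.5338, 0.1364, 0.3088]
orientation: [-0.022, 0.999, 0.041, -0.002]
wrist_force: [0.6, -0.6, -1.3]
finger_gap: 0.02
grip_force: 68.9
clock: 5.9
tcp_pos: [0.5336, 0.1346, 0.3094]
orientation: [-0.021, 0.999, 0.04, -0.001]
wrist_force: [0.4, -0.6, -1.8]
finger_gap: 0.0199
grip_force: 68.8
[0.5336 0.1346 0.3094] 5.9 0.019933275489539222
scene upper_mouth [(array([268.1, 172.4]), 0.58)]
scene lower_mouth [(array([268.8, 174.7]), 0.89)]
scene hub_centre [(array([ 97. , 180.1]), 0.8), (array([197.2, 262.1]), 0.59), (array([261.7, 109.8]), 0.58)]
scene shaft_tip [(array([ 98.6, 179.7]), 0.87), (array([195.2, 264.7]), 0.72), (array([262.5, 113.4]), 0.63)]
scene crop 213 58
side upper_mouth [(array([245.4, 241. ]), 0.69)]
side lower_mouth [(array([247.7, 240.8]), 0.87), (array([347.2, 180.4]), 0.71)]
side hub_centre [(array([387.4, 155.3]), 0.89), (array([258.1, 158.4]), 0.77), (array([307.2, 174.4]), 0.63)]
side shaft_tip [(array([257.2, 167.6]), 0.58), (array([388.9, 155. ]), 0.56), (array([302.3, 178.2]), 0.51)]
side crop 205 107
wrist upper_mouth [(array([234.9, 159.8]), 0.91), (array([494.5, 232.4]), 0.17)]
wrist lower_mouth []
wrist hub_centre [(array([262.3, 265.8]), 0.97), (array([474.2, 116.3]), 0.66), (array([503.5, 276.4]), 0.65)]
wrist shaft_tip [(array([471.9, 120.6]), 0.67), (array([504.2, 276.2]), 0.5)]
```

View pics/c2.png

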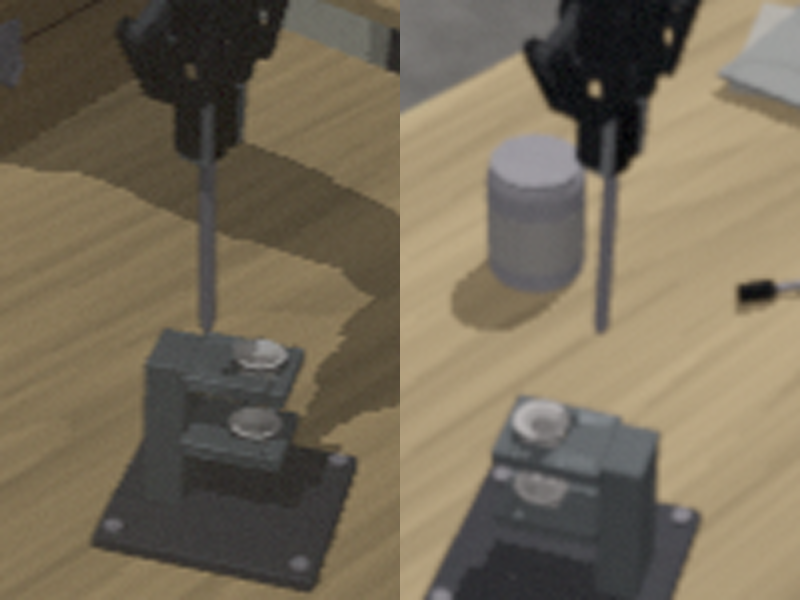

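View pics/wrist2.png

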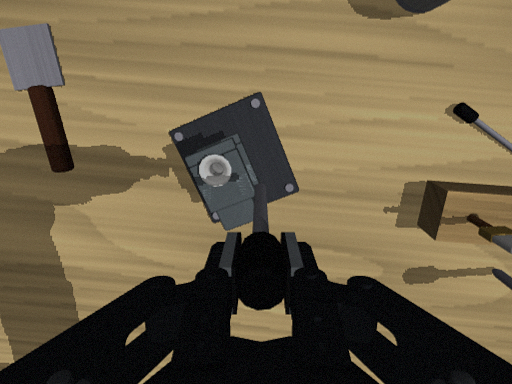

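The held shaft looks straight in the gripper, with its tip at scene about (264,141). The tool has tilted about 2° though, and a small hub seems to lie at scene (197,262). I'm checking the joints and the whole scene.

Run:
```python
from h import *
np.set_printoptions(precision=4,suppress=True)
s=env.get_state(); print(s["joint_pos"],s["tcp_pos"],s["orientation"],s["qvel"],s["tau"])
```

```text
[0.0807 0.2532 0.1123 1.4306 0.0432 3.1406] [0.5336 0.1357 0.3093] [-0.0216  0.9989  0.0408 -0.0012] [-0.0011 -0.     -0.0025  0.001   0.0018 -0.0017] [ -0.0072 -45.6347  30.6859   0.0099   0.1648   0.0001]
```

View pics/scene2.png

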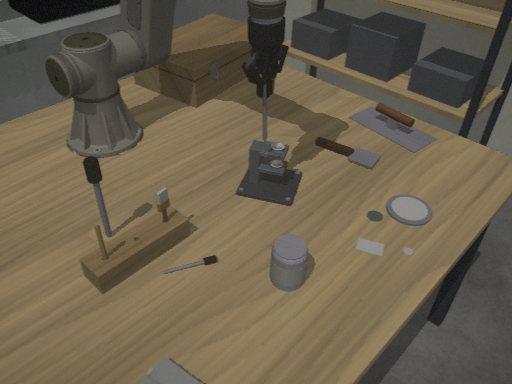

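Joint 6 hit its limit of 3.14, which tilted the tool. I'm turning it back to regain range. The small look-alike has been tipped over on the bench; it is unlisted, and all the listed items still stand as they were.

```bash
python3 -m pendant '[[-1,0,0,0,-0.15],[-1,0,0,0,-0.15],[-1,0,0,0,-0.15],[-1,0,0,0,-0.15],[-1,0,0,0,0],[-1,0,0,0,0]]'
python3 -c "
from h import *
from scipy.spatial.transform import Rotation as R
s=env.get_state();print(s['joint_pos'],s['tcp_pos']);print(wristT(s)[:3,:3]@np.array(env.calibration('wrist')['tool_from_camera'])[:3,:3].T)"
```

```text
clock: 7.4
tcp_pos: [0.5337, 0.1357, 0.3093]
orientation: [-0.021, 0.943, 0.333, 0.005]
wrist_force: [0.5, -0.1, -1.9]
finger_gap: 0.0203
grip_force: 68.9
[0.08064547 0.25314532 0.1123253  1.43057311 0.04316733 2.5430417 ] [0.53366252 0.1356529  0.30931325]
[[ 0.77813435  0.62808468 -0.0040707 ]
 [ 0.62764596 -0.77731236  0.04296564]
 [ 0.02382185 -0.035988   -0.99906826]]
```

The tilt persists because the commanded pose re-anchors at each row. I'll undo it by mirroring it at joint 6's lower limit, where a shift towards -y tilts the tool the other way.

```bash
for i in 1 2 3; do python3 -m pendant '[[-1,0,0,0,-0.18],[-1,0,0,0,-0.18],[-1,0,0,0,-0.18],[-1,0,0,0,-0.18],[-1,0,0,0,-0.18],[-1,0,0,0,-0.18],[-1,0,0,0,-0.18],[-1,0,0,0,-0.18]]' >/dev/null; done;  python3 -m pendant '[[-1,0,0,0,-0.18],[-1,0,0,0,-0.18],[-1,0,0,0,-0.18],[-1,0,0,0,-0.18],[-1,0,0,0,-0.18],[-1,0,0,0,-0.18],[-1,0,0,0,-0.18],[-1,0,0,0,0]]'
cat >> h.py <<'E'
def rep():
    s=env.get_state(); R=wristT(s)[:3,:3]@np.array(env.calibration('wrist')['tool_from_camera'])[:3,:3].T
    print(np.round(s['joint_pos'],4),np.round(s['tcp_pos'],4),"\n",np.round(R,4),s["clock"]); return s,R
E
python3 -c "
from h import *
s,R=rep();print('tool shift for world -y 10mm',R.T@[0,-.01,0])"
```

```text
clock: 11.4
tcp_pos: [0.5336, 0.1356, 0.3093]
orientation: [-0.021, 1.0, -0.012, -0.002]
wrist_force: [-0.4, -0.2, -1.7]
finger_gap: 0.0204
grip_force: 68.9
[ 0.0806  0.2531  0.1123  1.4306  0.0432 -3.0361] [0.5336 0.1356 0.3093] 
 [[ 0.9997 -0.025  -0.0041]
 [-0.0248 -0.9988  0.043 ]
 [-0.0051 -0.0429 -0.9991]] 11.4
tool shift for world -y 10mm [ 0.00024802  0.00998769 -0.00042965]
```

```bash
python3 -m pendant '[[-1,0,0,0,-0.1],[-1,0,0.0125,-0.0005,0],[-1,0,0.0125,-0.0005,0],[-1,0,0.0125,-0.0005,0],[-1,0,0,0,0]]'
python3 -c "
from h import *
s,R=rep()"
```

```text
clock: 12.02
tcp_pos: [0.5352, 0.1157, 0.3094]
orientation: [-0.014, 1.0, 0.025, -0.001]
wrist_force: [0.7, -0.8, -0.7]
finger_gap: 0.0205
grip_force: 68.9
[ 0.0512  0.2484  0.1067  1.4297  0.0289 -3.1398] [0.5352 0.1157 0.3094] 
 [[ 9.988e-01  4.940e-02 -2.200e-03]
 [ 4.940e-02 -9.984e-01  2.880e-02]
 [-7.000e-04 -2.890e-02 -9.996e-01]] 12.025
```

It works: j5 fell from 0.043 to 0.029. I'm continuing.

```bash
python3 -m pendant '[[-1,0,0.0125,0,0],[-1,0,0.0125,0,0],[-1,0,0.0125,0,0],[-1,0,0.0125,0,0],[-1,0,0.0125,0,0],[-1,0,0,0,0]]'
python3 -c "
from h import *
s,R=rep()"
```

```text
clock: 12.78
tcp_pos: [0.5365, 0.0842, 0.3082]
orientation: [-0.002, 1.0, 0.002, -0.0]
wrist_force: [0.5, -0.8, -0.9]
finger_gap: 0.02
grip_force: 68.9
[ 0.0053  0.2416  0.095   1.4251  0.0048 -3.1406] [0.5365 0.0842 0.3082] 
 [[ 1.0e+00  4.2e-03 -9.0e-04]
 [ 4.2e-03 -1.0e+00  4.8e-03]
 [-9.0e-04 -4.8e-03 -1.0e+00]] 12.775
```

The tilt is now 0.3°. I'm moving near the stand and measuring the tip against the mouth.

```bash
python3 -m pendant '[[-1,0,-0.02,0,0],[-1,0,-0.02,0,0],[-1,0,-0.02,0,0],[-1,0,-0.02,0,0],[-1,0,0,0,0],[-1,0,0,0,0]]'
python3 - <<'E'
from h import *
s,R=rep(); out=[]
for c in("scene","side"):
    im=env.read_camera(c); cv2.imwrite(f"pics/{c}3.png",im[:,:,::-1])
    x,y=(np.array(proj(c,s["tcp_pos"]-[0,0,.13])).astype(int)); print(c,"crop",x-40,y-70, "tip pred",proj(c,s["tcp_pos"]-[0,0,.138]), "mouth pred",proj(c,[.534,.19,.13]))
    out.append(cv2.resize(im[y-70:y+50,x-40:x+40,::-1],(400,600),interpolation=cv2.INTER_CUBIC))
cv2.imwrite("pics/c3.png",np.hstack(out))
T=wristT(s); env.read_camera("wrist")
for r in env.recognise("wrist","upper_mouth")[:2]: print(r, atz("wrist",r["centre"],.13,T))
E
```

```text
clock: 13.52
tcp_pos: [0.536, 0.1649, 0.3084]
orientation: [-0.002, 1.0, 0.003, -0.001]
wrist_force: [-0.7, -0.2, -2.0]
finger_gap: 0.0198
grip_force: 68.9
[ 0.153   0.2769  0.1424  1.4367  0.0045 -2.9943] [0.536  0.1649 0.3084] 
 [[ 1.      0.0057 -0.0011]
 [ 0.0057 -1.      0.0044]
 [-0.001  -0.0044 -1.    ]] 13.525
scene crop 232 63 tip pred [272.35520752 135.78559826] mouth pred [277.62160815 145.21928882]
side crop 206 121 tip pred [246.07980913 193.72711342] mouth pred [239.26377342 211.44470738]
{'centre': [246.3, 162.7], 'score': 0.71} [0.54877156 0.18110824 0.13      ]
```

View pics/c3.png

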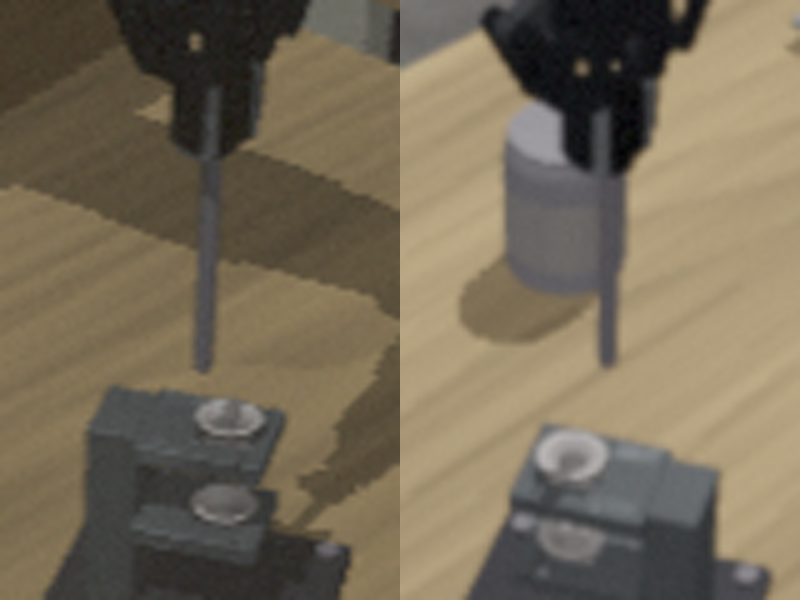

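Tip at scene (272.6,137.2) and side (247.6,194.4). Mouth at scene (278.2,146.8) and side (240.2,212.4). The shaft's top end is at scene (274.8,81) and side (246.4,143).

Run:
```python
from h import *
np.set_printoptions(precision=4,suppress=True)
D={"tip":((272.6,137.2),(247.6,194.4)),"mouth":((278.2,146.8),(240.2,212.4)),"top":((274.8,81),(246.4,143)),"lowmouth":((232+225/5,63+503/5),(206+169/5,121+538/5))}
for k,(a,b) in D.items(): print(k,tri([ray("scene",a),ray("side",b)]))
t=env.get_state()["tcp_pos"]
for k in (0,.018,.138): print(k,[proj(c,t-[0,0,k]) for c in("scene","side")])
```

```text
tip [0.5359 0.1628 0.1673]
mouth [0.5346 0.1889 0.1259]
top [0.5364 0.1634 0.3165]
lowmouth [0.5338 0.1906 0.0719]
0 [array([275.1569,  84.0971]), array([246.682 , 146.2006])]
0.018 [array([274.7406,  91.3415]), array([246.625 , 152.8362])]
0.138 [array([272.1796, 135.9023]), array([246.2759, 193.5019])]
```

The shaft is vertical in the grip, and the mouth lies (-1.5, +27) mm from the tip. I'm centring and entering the upper mouth gently.

```bash
python3 -m pendant '[[-1,-0.0015,-0.0135,0,0],[-1,0,-0.0133,0,0],[-1,0,0,0.015,0],[-1,0,0,0.015,0],[-1,0,0,0.005,0],[-1,0,0,0,0],[-1,0,0,0,0]]'
python3 - <<'E'
from h import *
s,R=rep(); out=[]
for c,(u,v) in (("scene",(278,140)),("side",(240,205))):
    im=env.read_camera(c)
    out.append(cv2.resize(im[v-40:v+50,u-30:u+30,::-1],(400,600),interpolation=cv2.INTER_CUBIC))
cv2.imwrite("pics/c4.png",np.hstack(out))
E
```

```text
clock: 14.6
tcp_pos: [0.5346, 0.1914, 0.2741]
orientation: [-0.002, 1.0, 0.002, -0.0]
wrist_force: [0.1, -0.9, -1.1]
finger_gap: 0.0198
grip_force: 68.9
[ 0.2     0.2927  0.0806  1.3579  0.0049 -2.9463] [0.5346 0.1914 0.2741] 
 [[ 1.0e+00  4.7e-03 -2.0e-04]
 [ 4.7e-03 -1.0e+00  4.9e-03]
 [-2.0e-04 -4.9e-03 -1.0e+00]] 14.6
```

View pics/c4.png

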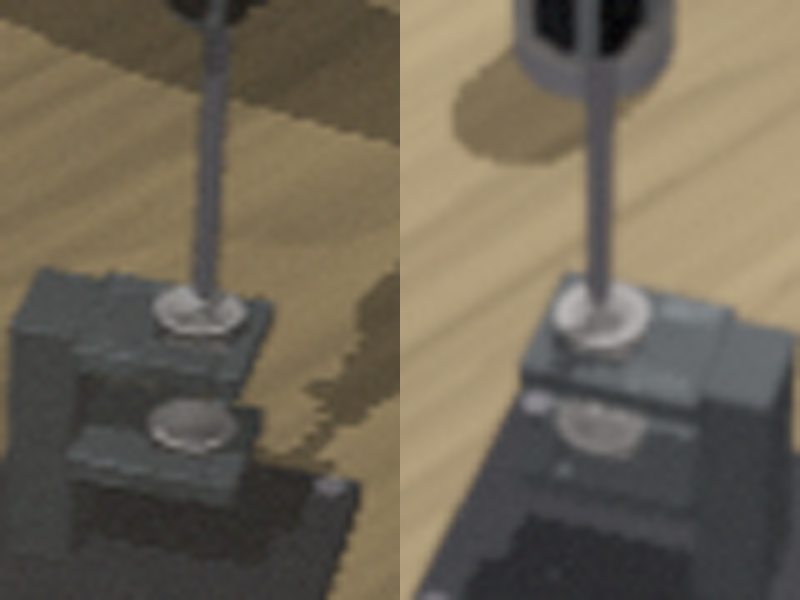

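The tip is at the mouth, about 1 mm off towards (+x,+y). I'm correcting and lowering through the upper bush.

```bash
python3 -m pendant '[[-1,-0.0007,0.0007,0,0],[-1,0,0,0.008,0],[-1,0,0,0.008,0],[-1,0,0,0.008,0],[-1,0,0,0,0]]';python3 -m pendant '[[-1,0,0,0.008,0],[-1,0,0,0.008,0],[-1,0,0,0.008,0],[-1,0,0,0,0]]'
```

```text
clock: 15.32
tcp_pos: [0.533, 0.1909, 0.2485]
orientation: [-0.002, 1.0, 0.003, -0.001]
wrist_force: [0.3, 0.0, -0.9]
finger_gap: 0.0207
grip_force: 68.9
clock: 15.82
tcp_pos: [0.5331, 0.191, 0.2247]
orientation: [-0.002, 1.0, 0.003, -0.001]
wrist_force: [0.1, -0.5, -1.2]
finger_gap: 0.0207
grip_force: 68.9
```

```bash
python3 -m pendant '[[-1,0,0,0.008,0],[-1,0,0,0.008,0],[-1,0,0,0.008,0],[-1,0,0,0,0]]';python3 -m pendant '[[-1,0,0,0.008,0],[-1,0,0,0.008,0],[-1,0,0,0.008,0],[-1,0,0,0.0035,0],[-1,0,0,0,0],[-1,0,0,0,0]]'
python3 - <<'E'
from h import *
s,R=rep(); out=[]
for c,(u,v) in (("scene",(272,155)),("side",(245,215))):
    im=env.read_camera(c); print([proj(c,[.534,.19,z]) for z in(.012,.034,.056)], u-40,v-60)
    out.append(cv2.resize(im[v-60:v+60,u-40:u+40,::-1],(400,600),interpolation=cv2.INTER_CUBIC))
cv2.imwrite("pics/c5.png",np.hstack(out))
E
```

```text
clock: 16.32
tcp_pos: [0.533, 0.1911, 0.2007]
orientation: [-0.002, 1.0, 0.003, -0.001]
wrist_force: [-0.3, 0.2, -1.4]
finger_gap: 0.0201
grip_force: 68.9
clock: 17.08
tcp_pos: [0.5338, 0.1914, 0.1745]
orientation: [-0.002, 1.0, 0.003, -0.0]
wrist_force: [0.3, 0.5, -1.4]
finger_gap: 0.0201
grip_force: 68.9
[ 0.2002  0.3285 -0.1158  1.1259  0.0049 -2.9464] [0.5338 0.1914 0.1745] 
 [[ 1.0e+00  5.0e-03 -4.0e-04]
 [ 5.1e-03 -1.0e+00  4.9e-03]
 [-4.0e-04 -4.9e-03 -1.0e+00]] 17.075
[array([275.16552207, 181.71957901]), array([275.60084828, 175.25012626]), array([276.04612922, 168.63273448])] 232 95
[array([239.41670958, 244.76231303]), array([239.38969885, 238.87794424]), array([239.36202767, 232.84969317])] 205 155
```

View pics/c5.png

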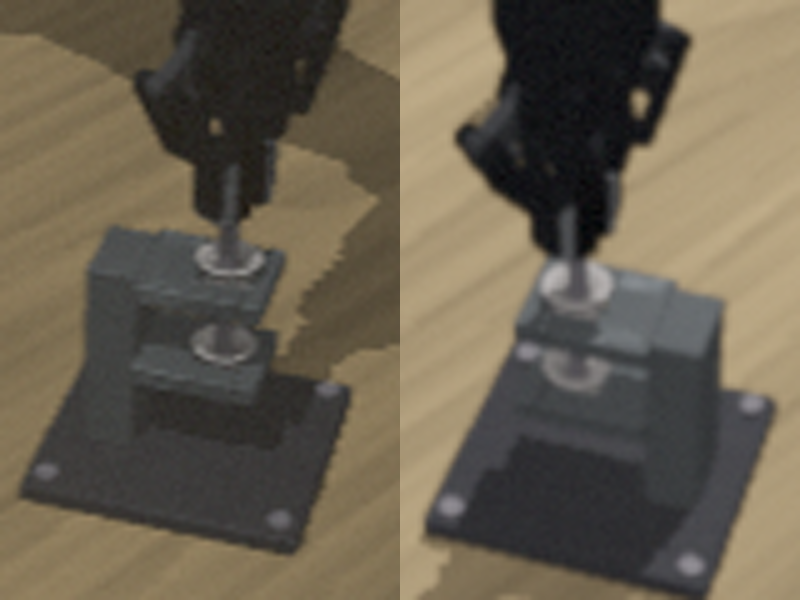

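The shaft runs through both bushes at scene (228,260) and (222,343) in the crop. Contact force is negligible, and the tip is at about 35 mm against a target of 34. I'm handing in.

```bash
python3 -c "
from workcell import env
print(env.hand_in())"
```

```text
the job is handed in; nothing more can be done
None
```

I threaded the middle-sized shaft through both bushes and handed in at about 17 s, still gripping it upright, with its tip about 35 mm above the table by calculation (hidden from the cameras; midway is 34 mm); the brush, dowel, tin and scraper were left where they are, but the small look-alike shaft beside the block got knocked over and lies on the bench.

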